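# Release the latched mode key

## Robot

A 6-joint arm with a two-finger parallel gripper is mounted at the origin on the work surface. World frame = base frame: x ahead of the robot, y to its left, z up, the work surface at z = 0. Lengths are in m, angles in degrees, forces in N, time in s.
With the tool pointing down it reaches from about 0.275 to 0.825 m from the base axis. Payload 5.2 kg.
Tool frame: the origin (TCP) lies at the very end of the fingers, on their centre line; the grasp point (between the pads) lies 19 mm behind it; z points along the fingers, x is the direction in which the jaws open and shut, and the axes are right-handed (so a half turn about z gives the same grasp; the last joint's range is limited). The gripper opens to 93 mm and grips with 3 to 60 N. Pads are 15 mm wide; open, the fingers measure 128 mm over their backs; the gripper's body (75 mm by 188 mm) begins 65 mm behind the grasp point.
Start: joints at [-75.447, 14.817, 87.949, -0, 77.235, -11.62], TCP at [0.243, -0.494, 0.219] pointing down, gripper open.
Joint ranges: [-179.93, 179.93], [-52.35, 119.4], [10.71, 147.94], [-69.91, 249.91], [12.55, 155.21], [-178.61, 178.61]. Speed limits (degrees/s): [147.25, 147.25, 180, 180, 180, 180].

## Interface

Orientations are given as a 3x3 rotation matrix whose columns are the frame's x, y, z axes.
In Python, from station import robot gives the robot as it stands.
- The arm moves only by the tool send_rows, never from a script. Its argument "rows" is a list that holds one entry, the list of rows, each a list of 7 numbers: the turn, a rotation vector about the tool's x, y, z in rad, then the shift along the tool's x, y, z in mm, then the gripper's target within -1 to 1 (shut at 1, half-way at 0, fully open at -1). A call has 1 to 20 rows; each row shifts and turns the commanded pose from where the row before left it, along the tool's axes as they then stand; what a row does not reach is not made up. A row lasts 1/12 s, in which the tool goes at most 41.7 mm and 7.16 degrees, less where a joint would pass 70% of its speed; a pose out of reach is approached as far as the arm can. A call with a gripper value outside its range is refused whole. The fingers move at their own pace and stop on an object; "newtons" is the grip in N (left out, the last holds). Time passes only in rows, so rows that do not move let the fingers close. It gives the time, the measured TCP pose, the force and the opening at its end, in the units of the state.
- robot.get_state(): the state, without advancing time (a new reading comes with each control period).
- robot.read_camera(name): name is "scene" or "top"; returns a dict with "frame" (384x512x3 uint8, red, green, blue), "z_map" (384x512 float32, m along the optical axis (not along the pixel's ray), 0 where there is no reading), "vertical_fov" (degrees; the focal length in pixels is half the picture's height over the tangent of half this angle, whatever the lens; pixels are square), "cx", "cy" (the principal point, pixels), "distortion" ([k1, k2, p1, p2, k3] as OpenCV has them; the pictures are not rectified), "xyz" and "orientation" of the camera in the world. Camera axes: x right, y down, z forward; pixel columns grow to the right and rows downward; lengths in m; the calibration is good to about 2 mm. A picture is of the moment at which its call begins.
- robot.finish_job(): hands the job in, once; it reports no verdict.
The state is a dict: "clock": time; "joint_positions": joint angles; "qvel": joint speeds; "effort": joint torques, N m; "position": TCP position; "tcp_rot": TCP orientation; "contact_force": force on the tool from outside, world axes, zero at the start; "ft_torque": the same for the moment, N m; "width": finger opening in m.
Only numpy, scipy, OpenCV 4.12 (cv2) and the standard library are available. Lean on these libraries where they do the work, as an engineer would, in place of code of your own. Each camera call takes 0.05 s, during which the arm holds its last target.

## Task

One of the four identical white keys on the lamp's grey key box is latched down a little. Tap the keys lightly with closed fingertips to find it without pushing any other key more than half-way down, then press that key firmly down and let go so that it springs back up level with the others. Leave everything else on the bench where it is: touch only, lift nothing.

Things in the scene. Friction and masses are not known exactly. Their poses are not given: they have to be found in the camera images.
- key_box: grey mode-key box of a fluorescence lamp, fixed to the bench, 96 mm (x) x 214 mm (y) x 50 mm high. Origin: centre of its underside, on the bench; z up. Four keys stand in a row along its y axis at y = +67.5, +22.5, -22.5, -67.5 mm, x = 0, on its top face. Cap tops are 70 mm above the bench on keys that are up, about 66 mm on the one latched key.
- keys_up (a point): middle of the row, level with the caps of up keys (70 mm above the bench). An up key moves straight down on a spring: it gives from 4 N and meets its stop 10 mm down at 7.5 N; a light switch leaf is met 5 mm down (5 N). It never latches (lamp off) and springs back. A tap of 2 to 3 N moves no key; only the height where it is met tells the latched one.
- keys_latched (a point): middle of the row, level with the cap of the latched key (66 mm above the bench). That key is solid below 4.5 N; pushed 2.5 to 6 mm further down (5 to 7.5 N; its stop is 6 mm down, 60 mm above the bench) its latch lets go, and it springs fully up when the finger leaves.
- key_a: one of the four identical keys (names are dealt to the places at random). Given is its fixed black bezel, 34 x 34 x 3 mm, not its moving cap: origin at the centre of the bezel's underside, 50 mm above the bench, axes as the key box. The white cap, 24 x 24 mm, slides vertically in it: its top is 20 mm above this origin when up, about 16 mm when latched down.
- key_b: one of the four identical keys (names are dealt to the places at random). Given is its fixed black bezel, 34 x 34 x 3 mm, not its moving cap: origin at the centre of the bezel's underside, 50 mm above the bench, axes as the key box. The white cap, 24 x 24 mm, slides vertically in it: its top is 20 mm above this origin when up, about 16 mm when latched down.
- key_c: one of the four identical keys (names are dealt to the places at random). Given is its fixed black bezel, 34 x 34 x 3 mm, not its moving cap: origin at the centre of the bezel's underside, 50 mm above the bench, axes as the key box. The white cap, 24 x 24 mm, slides vertically in it: its top is 20 mm above this origin when up, about 16 mm when latched down.
- key_d: one of the four identical keys (names are dealt to the places at random). Given is its fixed black bezel, 34 x 34 x 3 mm, not its moving cap: origin at the centre of the bezel's underside, 50 mm above the bench, axes as the key box. The white cap, 24 x 24 mm, slides vertically in it: its top is 20 mm above this origin when up, about 16 mm when latched down.
- rack_center (a point): middle of a loose wire rack of three purple-capped tubes, 120 x 56 mm, 107 mm high, beside the box; leave alone
- dish1_center (a point): middle of a loose round culture dish, 90 mm across, 15 mm high, beyond the box; leave alone
- dish2_center (a point): middle of a second such dish; leave alone
- wash_center (a point): middle of a loose white bottle with red cap, 60 mm across, 140 mm high; leave alone
- amber_center (a point): middle of a loose amber bottle, 66 mm across, 130 mm high; leave alone
- torch_center (a point): middle of a loose black hand torch lying beside the box, 126 mm long, 32 mm thick; leave alone
- marker_center (a point): middle of a loose marker pen lying before the box, 130 mm long, 12 mm thick; leave alone
Mind the look-alikes: they are no part of the job. What is meant by the key_box is not red, and is the larger of those in its own colour.

How it is judged:
By the outcome, as a careful person would: the job done as asked, in the order asked, and still so for the second after the job is handed in, with the robot touching nothing.
It also fails if it takes over 45 s, if anything falls off the work surface, if the arm or the gripper's body presses on something with over 40 N, if the wrist force passes 120 N, or if a joint passes its speed limit or range.

## Working session

There is one attempt and no reset: what is moved stays moved. The work goes in short steps, Python scripts to look and compute and a tool call to move; the robot and the scene stay as the last step left them, time stands still between calls to the robot, and variables do not carry over. Pictures are saved under pics/ and viewed, and the job is handed in when it is done.

Besides the shell and the picture viewer there is one more tool, called after "Call:" as name(argument=value, ...), one argument or row to a line, values as JSON. send_rows: Moves the arm, as the interface text tells. Its arguments: {"type":"object","properties":{"rows":{"type":"array"},"newtons":{"type":"number"}},"required":["rows"]}

```bash
ls; mkdir -p pics
python3 - <<'E'
from station import robot
import cv2,numpy as np,pickle
s=robot.get_state();print({k:np.round(v,4).tolist() for k,v in s.items()})
for n in("scene","top"):
    c=robot.read_camera(n);pickle.dump(c,open(n+".pkl","wb"))
    cv2.imwrite(f"pics/{n}0.png",c["frame"][:,:,::-1])
    print(n,c["vertical_fov"],c["cx"],c["cy"],c["distortion"],c["xyz"],np.round(c["orientation"],3).tolist())
E
```

```text
pics
{'clock': 0.0, 'joint_positions': [-75.4477, 14.8597, 88.0112, -0.0003, 77.2358, -11.6183], 'qvel': [-0.0625, -0.0236, -0.0389, 0.0653, 0.0472, -0.0436], 'effort': [-0.0, -43.7305, -28.4007, 0.0718, 0.0414, -0.0002], 'position': [0.2425, -0.493, 0.2178], 'tcp_rot': [[0.441, -0.8975, -0.0005], [-0.8975, -0.441, 0.0018], [-0.0018, -0.0004, -1.0]], 'contact_force': [0.6192, -0.476, 0.0198], 'ft_torque': [-0.0193, -0.0071, -0.016], 'width': 0.0929}
scene 54.61350848988068 249.38938448499042 193.38355069418822 [0.00917118 0.         0.         0.         0.        ] [0.83443663 0.37562073 0.76292874] [[-0.68, 0.622, -0.387], [0.733, 0.568, -0.375], [-0.013, -0.539, -0.842]]
top 54.74731371645822 255.47686495878295 192.45236811544484 [-0.03345074  0.          0.          0.          0.        ] [0.36842219 0.06495478 0.95066385] [[0.026, -0.983, 0.183], [-1.0, -0.026, -0.001], [0.006, -0.183, -0.983]]
```

View pics/scene0.png

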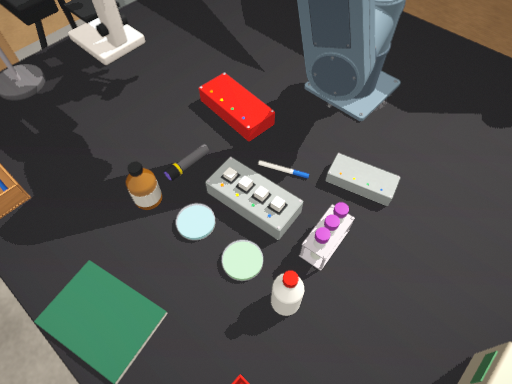

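View pics/top0.png

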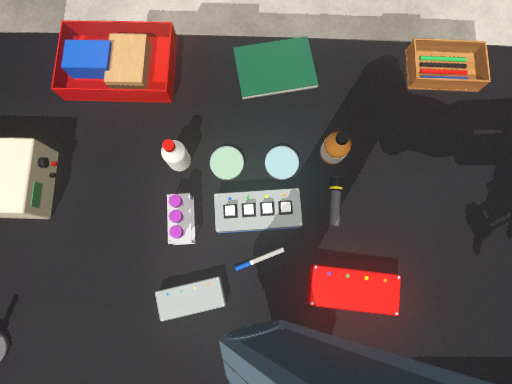

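The top view shows three candidate boxes:
- A grey box with four keys at (258,210).
- A smaller grey box without keys at (190,298).
- A red box at (355,290).

The key_box is not red and is the larger of the greys, so it should be the one at (258,210). I'll confirm that in a crop and measure it.

```bash
cat > h.py <<'E'
import numpy as np,cv2,pickle
def K(c):
    f=c["frame"].shape[0]/2/np.tan(np.radians(c["vertical_fov"]/2))
    return np.array([[f,0,c["cx"]],[0,f,c["cy"]],[0,0,1.]])
def ray(c,uv,z):
    p=cv2.undistortPoints(np.array(uv,float).reshape(-1,1,2),K(c),np.array(c["distortion"],float)).reshape(-1,2)
    d=np.c_[p,np.ones(len(p))]@np.array(c["orientation"]).T
    o=np.array(c["xyz"]);return o+d*((z-o[2])/d[:,2])[:,None]
def pts(c):
    h,w=c["z_map"].shape;u,v=np.meshgrid(np.arange(w),np.arange(h))
    p=cv2.undistortPoints(np.stack([u,v],-1).reshape(-1,1,2).astype(float),K(c),np.array(c["distortion"],float)).reshape(-1,2)
    d=np.c_[p,np.ones(len(p))]*c["z_map"].reshape(-1,1)
    return (d@np.array(c["orientation"]).T+np.array(c["xyz"])).reshape(h,w,3)
E
python3 - <<'E'
from h import *
T=pickle.load(open("top.pkl","rb"));S=pickle.load(open("scene.pkl","rb"))
a=cv2.resize(T["frame"][175:330,140:320],None,fx=3,fy=3,interpolation=cv2.INTER_CUBIC)
cv2.imwrite("pics/ct.png",a[:,:,::-1])
a=cv2.resize(S["frame"][150:245,195:315],None,fx=6,fy=6,interpolation=cv2.INTER_CUBIC)
cv2.imwrite("pics/cs.png",a[:,:,::-1])
for n,c,(u0,u1,v0,v1) in(("top",T,(205,312,183,238)),("scene",S,(200,308,153,242))):
    P=pts(c);g=cv2.cvtColor(c["frame"],cv2.COLOR_RGB2GRAY)
    m=np.zeros(g.shape,bool);m[v0:v1,u0:u1]=1
    z=P[...,2]
    top=m&(z>.042)&(z<.085)
    r=cv2.minAreaRect(P[top][:,:2].astype(np.float32)*1000);print(n,"box",r, np.median(z[top]))
    # white caps: bright and above .058
    cap=(m&(z>.058)&(z<.085)).astype(np.uint8)
    k,l,st,ce=cv2.connectedComponentsWithStats(cap)
    for i in range(1,k):
        if st[i,4]>25:
            q=P[l==i];print(n,"cap",ce[i].round(1),st[i,4],np.median(q,0).round(4),ray(c,ce[i],.07).round(4)[0])
    bl=(m&(g<60)&(z>.045)).astype(np.uint8)
    k,l,st,ce=cv2.connectedComponentsWithStats(bl)
    for i in range(1,k):
        if st[i,4]>15: 
            cs=np.argwhere(l==i)[:,::-1].astype(float); 
            w=ray(c,cs,.053)[:,:2]*1000; print(n,"bez",ce[i].round(1),st[i,4],[np.round(x,1) for x in cv2.minAreaRect(w.astype(np.float32))])
E
```

```text
top box ((495.1646728515625, 57.892906188964844), (96.73388671875, 213.91757202148438), 5.331727027893066) 0.049777273312601344
top cap [266.8 207.7] 104 [0.4955 0.0356 0.0691] [0.496 0.036 0.07 ]
top cap [285.4 206.5] 101 [ 0.5016 -0.0083  0.0657] [ 0.5001 -0.0087  0.07  ]
top cap [229.6 210.1] 106 [0.488  0.1245 0.0689] [0.4877 0.125  0.07  ]
top cap [248.3 208.9] 105 [0.4918 0.0807 0.0695] [0.4919 0.0801 0.07  ]
scene box ((493.0587463378906, 90.71774291992188), (97.62124633789062, 273.8001708984375), 5.211834907531738) 0.049672683430285636
scene cap [229.8 173.1] 109 [ 0.5037 -0.0058  0.0651] [ 0.5059 -0.0034  0.07  ]
scene cap [245.2 182.4] 128 [0.5005 0.0394 0.0685] [0.5008 0.0404 0.07  ]
scene cap [261.1 192.5] 134 [0.4958 0.0842 0.0685] [0.4968 0.0849 0.07  ]
scene cap [277.5 202.8] 134 [0.4917 0.1282 0.0687] [0.4925 0.1291 0.07  ]
scene bez [271.8 208.6] 17 [array([504.6, 125.1]), array([24.8,  5.3]), np.float64(86.9)]
```

View pics/ct.png

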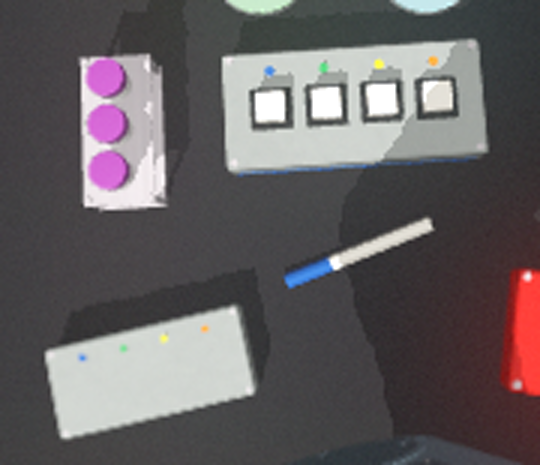

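View pics/cs.png

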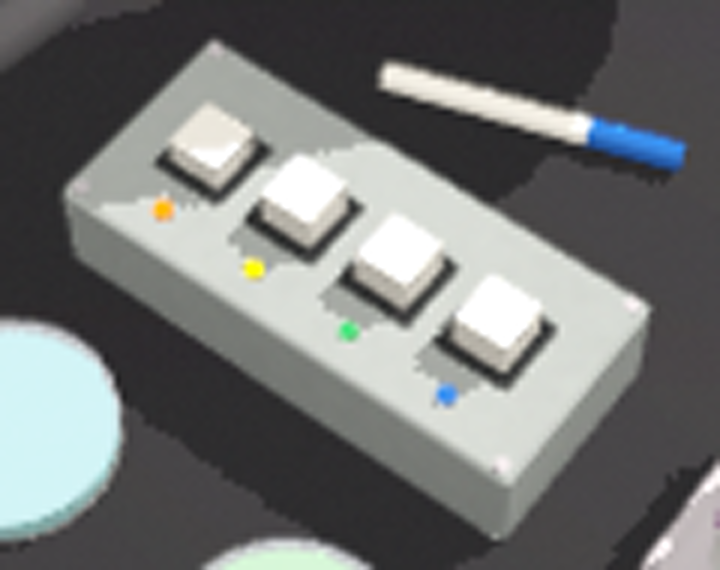

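The crop confirms it: the box at (258,210) has the four keys and is the larger grey one. Depth suggests the orange-dot key is the low one, at about 66 mm against 69 mm for the others. I'll check this by tapping. First I shut the fingers and turn so the jaw axis lies along the box's x.

Call:
send_rows(
  rows=[
    [[0,0,-0.121,0,0,0,1],[0,0,-0.121,0,0,0,1],[0,0,-0.121,0,0,0,1],[0,0,-0.121,0,0,0,1],[0,0,-0.121,0,0,0,1],[0,0,-0.121,0,0,0,1],[0,0,-0.121,0,0,0,1],[0,0,-0.121,0,0,0,1],[0,0,-0.121,0,0,0,1],[0,0,-0.121,0,0,0,1],[0,0,0,0,0,0,1]],
  ],
  newtons=10,
)

```text
clock: 1.02
position: [0.2425, -0.4933, 0.2182]
tcp_rot: [[0.995, 0.1, -0.0], [0.1, -0.995, 0.001], [-0.0, -0.001, -1.0]]
contact_force: [-0.3, -0.3, -0.8]
width: 0.024
```

```bash
cat > go.py <<'E'
import sys,numpy as np
from station import robot
s=robot.get_state();R=np.array(s["tcp_rot"]);p=np.array(s["position"])
print("t",round(s["clock"],2),"p",p.round(4),"F",np.round(s["contact_force"],2),"w",round(s["width"],4),"yaw",np.degrees(np.arctan2(R[1,0],R[0,0])).round(2),"zax",R[:,2].round(4),"q",np.round(s["joint_positions"],1))
if len(sys.argv)>3: print("tool shift mm",(R.T@(np.array(list(map(float,sys.argv[1:4])))-p)*1000).round(1))
E
python3 go.py .5025 -.008 .12
```

```text
t 1.02 p [ 0.2425 -0.4933  0.2182] F [-0.28 -0.28 -0.84] w 0.024 yaw 5.75 zax [-3.e-04  1.e-03 -1.e+00] q [-75.4  14.8  88.   -0.   77.2 -81.2]
tool shift mm [ 307.3 -456.7   98.6]
```

Call:
send_rows(
  rows=[
    [[0,0,0,20.5,-30.5,0,1],[0,0,0,20.5,-30.5,0,1],[0,0,0,20.5,-30.5,0,1],[0,0,0,20.5,-30.5,0,1],[0,0,0,20.5,-30.5,0,1],[0,0,0,20.5,-30.5,0,1],[0,0,0,20.5,-30.5,0,1],[0,0,0,20.5,-30.5,0,1],[0,0,0,20.5,-30.5,0,1],[0,0,0,20.5,-30.5,0,1],[0,0,0,20.5,-30.5,0,1],[0,0,0,20.5,-30.5,0,1],[0,0,0,20.5,-30.5,0,1],[0,0,0,20.5,-30.5,0,1],[0,0,0,20.5,-30.5,0,1],[0,0,0,0,0,35,1],[0,0,0,0,0,35,1],[0,0,0,0,0,35,1],[0,0,0,0,0,0,1],[0,0,0,0,0,0,1]],
  ],
)

```text
clock: 2.68
position: [0.5033, -0.0083, 0.1124]
tcp_rot: [[0.996, 0.093, -0.005], [0.093, -0.996, 0.001], [-0.005, -0.002, -1.0]]
contact_force: [0.8, -0.2, 0.2]
width: 0.0001
```

```bash
python3 go.py .5025 -.008 .078
```

```text
t 2.68 p [ 0.5033 -0.0083  0.1124] F [ 0.75 -0.25  0.18] w 0.0001 yaw 5.36 zax [-0.0048  0.0012 -1.    ] q [-13.7  16.  102.5   0.   61.8 -19. ]
tool shift mm [-0.6 -0.3 34.5]
```

Call:
send_rows(
  rows=[
    [[0,0,0,0,0,20,1],[0,0,0,0,0,15,1],[0,0,0,0,0,5,1],[0,0,0,0,0,0,1],[0,0,0,0,0,0,1],[0,0,0,0,0,0,1]],
  ],
)

```text
clock: 3.18
position: [0.5061, -0.0092, 0.0754]
tcp_rot: [[0.995, 0.095, 0.003], [0.095, -0.995, -0.001], [0.003, 0.001, -1.0]]
contact_force: [-1.4, -0.1, 0.2]
width: 0.0006
```

```bash
python3 go.py
```

```text
t 3.18 p [ 0.5061 -0.0092  0.0754] F [-1.39 -0.08  0.2 ] w 0.0006 yaw 5.46 zax [ 2.9e-03 -7.0e-04 -1.0e+00] q [-13.7  18.7 104.9   0.   56.3 -19.1]
```

Call:
send_rows(
  rows=[
    [[0,0,0,0,0,0,1],[0,0,0,0,0,0,1],[0,0,0,0,0,0,1]],
  ],
)

```text
clock: 3.43
position: [0.5052, -0.0088, 0.0743]
tcp_rot: [[0.995, 0.096, 0.001], [0.096, -0.995, -0.0], [0.001, 0.0, -1.0]]
contact_force: [0.5, 0.2, 1.3]
width: 0.0004
```

```bash
python3 go.py .5025 -.008 .070
```

```text
t 3.43 p [ 0.5052 -0.0088  0.0743] F [0.47 0.17 1.33] w 0.0004 yaw 5.49 zax [ 1.1e-03 -2.0e-04 -1.0e+00] q [-13.7  18.8 105.    0.   56.2 -19.2]
tool shift mm [-2.6 -1.1  4.3]
```

Call:
send_rows(
  rows=[
    [[0,0,0,-2,-1,1,1],[0,0,0,0,0,1,1],[0,0,0,0,0,0,1],[0,0,0,0,0,0,1],[0,0,0,0,0,0,1]],
  ],
)

```text
clock: 3.85
position: [0.5027, -0.0079, 0.0716]
tcp_rot: [[0.995, 0.096, -0.0], [0.096, -0.995, 0.0], [-0.0, -0.0, -1.0]]
contact_force: [-0.6, -0.1, -0.2]
width: 0.0004
```

```bash
python3 go.py .5025 -.008 .070
```

```text
t 3.85 p [ 0.5027 -0.0079  0.0716] F [-0.58 -0.13 -0.21] w 0.0004 yaw 5.5 zax [-1.e-04  0.e+00 -1.e+00] q [-13.6  18.8 105.4  -0.   55.8 -19.1]
tool shift mm [-0.2  0.1  1.6]
```

Call:
send_rows(
  rows=[
    [[0,0,0,0,0,1,1],[0,0,0,0,0,1,1],[0,0,0,0,0,0,1],[0,0,0,0,0,0,1],[0,0,0,0,0,0,1]],
  ],
)

```text
clock: 4.27
position: [0.5028, -0.0079, 0.0696]
tcp_rot: [[0.995, 0.096, -0.0], [0.096, -0.995, 0.0], [-0.0, -0.0, -1.0]]
contact_force: [1.0, -0.6, -0.8]
width: 0.0004
```

Call:
send_rows(
  rows=[
    [[0,0,0,0,0,1,1],[0,0,0,0,0,0,1],[0,0,0,0,0,0,1]],
  ],
)

```text
clock: 4.52
position: [0.5027, -0.0079, 0.0686]
tcp_rot: [[0.995, 0.096, -0.0], [0.096, -0.995, 0.0], [-0.0, -0.0, -1.0]]
contact_force: [0.4, -0.3, -0.9]
width: 0.0004
```

```bash
python3 go.py .5025 -.008 .068
```

```text
t 4.52 p [ 0.5027 -0.0079  0.0686] F [ 0.39 -0.32 -0.93] w 0.0004 yaw 5.5 zax [-1.e-04  0.e+00 -1.e+00] q [-13.6  19.  105.6   0.   55.4 -19.1]
tool shift mm [-0.2  0.   0.6]
```

Nothing met at 68.6 mm, so this key is below the up level, allowing for a position bias of about 1 mm.

Call:
send_rows(
  rows=[
    [[0,0,0,0,0,1,1],[0,0,0,0,0,0,1],[0,0,0,0,0,0,1]],
  ],
)

```text
clock: 4.77
position: [0.5027, -0.0079, 0.0676]
tcp_rot: [[0.995, 0.096, -0.0], [0.096, -0.995, 0.0], [-0.0, -0.0, -1.0]]
contact_force: [-0.6, 0.6, 0.5]
width: 0.0004
```

Call:
send_rows(
  rows=[
    [[0,0,0,0,0,0.7,1],[0,0,0,0,0,0,1],[0,0,0,0,0,0,1]],
  ],
)

```text
clock: 5.02
position: [0.5027, -0.0079, 0.0669]
tcp_rot: [[0.995, 0.096, -0.0], [0.096, -0.995, -0.0], [-0.0, 0.0, -1.0]]
contact_force: [-0.2, -0.9, 0.2]
width: 0.0006
```

Call:
send_rows(
  rows=[
    [[0,0,0,0,0,0.5,1],[0,0,0,0,0,0,1],[0,0,0,0,0,0,1]],
  ],
)

```text
clock: 5.27
position: [0.5028, -0.0079, 0.0665]
tcp_rot: [[0.995, 0.096, 0.0], [0.096, -0.995, -0.0], [0.0, 0.0, -1.0]]
contact_force: [0.1, 0.3, 2.5]
width: 0.0005
```

```bash
python3 go.py
```

```text
t 5.27 p [ 0.5028 -0.0079  0.0665] F [0.14 0.29 2.5 ] w 0.0005 yaw 5.5 zax [ 2.e-04 -0.e+00 -1.e+00] q [-13.6  19.2 105.7   0.   55.1 -19.1]
```

Call:
send_rows(
  rows=[
    [[0,0,0,0,0,0.1,1],[0,0,0,0,0,0,1]],
  ],
)

```text
clock: 5.43
position: [0.5028, -0.0079, 0.0665]
tcp_rot: [[0.995, 0.096, 0.0], [0.096, -0.995, -0.0], [0.0, 0.0, -1.0]]
contact_force: [-0.3, -0.5, 1.9]
width: 0.0006
```

Call:
send_rows(
  rows=[
    [[0,0,0,0,0,0,1]],
  ],
)

```text
clock: 5.52
position: [0.5028, -0.008, 0.0665]
tcp_rot: [[0.995, 0.096, 0.0], [0.096, -0.995, -0.0], [0.0, 0.0, -1.0]]
contact_force: [-0.4, 0.2, 1.2]
width: 0.0006
```

This key is met at 66.5 mm with about 2 N. Next I tap its neighbours for comparison.

Call:
send_rows(
  rows=[
    [[0,0,0,0,0,-12,1],[0,0,0,0,-15,0,1],[0,0,0,0,-15,0,1],[0,0,0,0,-15,0,1],[0,0,0,0,0,3,1],[0,0,0,0,0,3,1],[0,0,0,0,0,0,1],[0,0,0,0,0,0,1],[0,0,0,0,0,0,1],[0,0,0,0,0,0,1]],
  ],
)

```text
clock: 6.35
position: [0.4986, 0.0363, 0.0723]
tcp_rot: [[0.995, 0.095, 0.0], [0.095, -0.995, -0.0], [0.0, 0.0, -1.0]]
contact_force: [0.6, 0.4, 0.4]
width: 0.0006
```

```bash
python3 go.py .498 .0368 .071
```

```text
t 6.35 p [0.4986 0.0363 0.0723] F [0.58 0.44 0.45] w 0.0006 yaw 5.45 zax [ 0.e+00 -1.e-04 -1.e+00] q [ -8.6  18.5 105.8  -0.   55.8 -14.1]
tool shift mm [-0.5 -0.6  1.3]
```

Call:
send_rows(
  rows=[
    [[0,0,0,0,0,1,1],[0,0,0,0,0,0,1],[0,0,0,0,0,0,1]],
  ],
)

```text
clock: 6.6
position: [0.4984, 0.0367, 0.0713]
tcp_rot: [[0.995, 0.096, -0.0], [0.096, -0.995, 0.0], [-0.0, -0.0, -1.0]]
contact_force: [0.3, 0.2, 0.2]
width: -0.0002
```

Call:
send_rows(
  rows=[
    [[0,0,0,0,0,0.6,1],[0,0,0,0,0,0,1],[0,0,0,0,0,0,1]],
  ],
)

```text
clock: 6.85
position: [0.4984, 0.0369, 0.0707]
tcp_rot: [[0.995, 0.096, -0.0], [0.096, -0.995, 0.0], [-0.0, -0.0, -1.0]]
contact_force: [-0.7, -0.6, 0.2]
width: 0.0005
```

Call:
send_rows(
  rows=[
    [[0,0,0,0,0,0.4,1],[0,0,0,0,0,0,1],[0,0,0,0,0,0,1]],
  ],
)

```text
clock: 7.1
position: [0.4985, 0.0369, 0.0703]
tcp_rot: [[0.995, 0.096, 0.0], [0.096, -0.995, -0.0], [0.0, 0.0, -1.0]]
contact_force: [0.2, -1.2, -0.5]
width: 0.0007
```

Call:
send_rows(
  rows=[
    [[0,0,0,0,0,0.3,1],[0,0,0,0,0,0,1],[0,0,0,0,0,0,1]],
  ],
)

```text
clock: 7.35
position: [0.4985, 0.0369, 0.0703]
tcp_rot: [[0.995, 0.096, 0.0], [0.096, -0.995, -0.0], [0.0, 0.0, -1.0]]
contact_force: [-0.6, -0.2, 2.1]
width: 0.0001
```

Call:
send_rows(
  rows=[
    [[0,0,0,0,0,0.2,1],[0,0,0,0,0,0,1]],
  ],
)

```text
clock: 7.52
position: [0.4985, 0.0369, 0.07]
tcp_rot: [[0.995, 0.096, 0.0], [0.096, -0.995, 0.0], [0.0, 0.0, -1.0]]
contact_force: [-0.4, 0.3, 3.6]
width: 0.0004
```

Call:
send_rows(
  rows=[
    [[0,0,0,0,0,0.2,1],[0,0,0,0,0,0,1]],
  ],
)

```text
clock: 7.68
position: [0.4985, 0.0369, 0.0697]
tcp_rot: [[0.995, 0.096, 0.0], [0.096, -0.995, 0.0], [0.0, 0.0, -1.0]]
contact_force: [-0.9, 0.2, 3.8]
width: -0.0001
```

This key is met at 70.3 mm, giving slightly at about 3.7 N, so it's up. The orange-dot key, met 4 mm lower at 66.5 mm, is the latched one, which agrees with the depth picture. I'm going back to press it.

Call:
send_rows(
  rows=[
    [[0,0,0,0,0,-8,1],[0,0,0,0,15,0,1],[0,0,0,0,15,0,1],[0,0,0,0,15,0,1],[0,0,0,0,0,4,1],[0,0,0,0,0,4,1],[0,0,0,0,0,0,1],[0,0,0,0,0,0,1],[0,0,0,0,0,0,1]],
  ],
)

```text
clock: 8.43
position: [0.5025, -0.0072, 0.0695]
tcp_rot: [[0.995, 0.097, -0.001], [0.097, -0.995, 0.0], [-0.001, -0.0, -1.0]]
contact_force: [0.1, 0.2, -0.2]
width: 0.0007
```

```bash
python3 go.py .5025 -.008 .068
```

```text
t 8.43 p [ 0.5025 -0.0072  0.0695] F [ 0.15  0.15 -0.17] w 0.0007 yaw 5.54 zax [-6.e-04  3.e-04 -1.e+00] q [-13.6  18.9 105.6   0.   55.5 -19.1]
tool shift mm [-0.   0.8  1.5]
```

Call:
send_rows(
  rows=[
    [[0,0,0,0,0,1.5,1],[0,0,0,0,0,1.5,1],[0,0,0,0,0,1,1],[0,0,0,0,0,1,1],[0,0,0,0,0,1,1],[0,0,0,0,0,0,1],[0,0,0,0,0,0,1]],
  ],
)

```text
clock: 9.02
position: [0.5029, -0.0076, 0.0641]
tcp_rot: [[0.995, 0.096, 0.0], [0.096, -0.995, 0.0], [0.0, -0.0, -1.0]]
contact_force: [-1.0, 1.9, 6.9]
width: 0.0005
```

Call:
send_rows(
  rows=[
    [[0,0,0,0,0,1,1],[0,0,0,0,0,0.5,1],[0,0,0,0,0,0,1],[0,0,0,0,0,0,1]],
  ],
)

```text
clock: 9.35
position: [0.5028, -0.0076, 0.0627]
tcp_rot: [[0.995, 0.096, 0.0], [0.096, -0.995, 0.0], [0.0, -0.0, -1.0]]
contact_force: [-1.5, 1.6, 6.8]
width: 0.0005
```

Call:
send_rows(
  rows=[
    [[0,0,0,0,0,1,1],[0,0,0,0,0,0.8,1],[0,0,0,0,0,0,1],[0,0,0,0,0,0,1]],
  ],
)

```text
clock: 9.68
position: [0.5029, -0.0076, 0.0609]
tcp_rot: [[0.995, 0.096, 0.0], [0.096, -0.995, 0.0], [0.0, -0.0, -1.0]]
contact_force: [-2.1, 1.7, 6.8]
width: 0.0003
```

Pressed about 5.5 mm at about 7 N. Now I release straight up, then move clear sideways so the cameras can see the box.

Call:
send_rows(
  rows=[
    [[0,0,0,0,0,-4,1],[0,0,0,0,0,-6,1],[0,0,0,0,0,-15,1],[0,0,0,0,0,-30,1],[0,0,0,0,0,-35,1],[0,0,0,0,0,-35,1],[0,0,0,0,0,-25,1],[0,0,0,-15,30,0,1],[0,0,0,-15,30,0,1],[0,0,0,-15,30,0,1],[0,0,0,-15,30,0,1],[0,0,0,-15,30,0,1],[0,0,0,-15,30,0,1],[0,0,0,-15,30,0,1],[0,0,0,-15,30,0,1],[0,0,0,-15,30,0,1],[0,0,0,-15,30,0,1],[0,0,0,0,0,0,1],[0,0,0,0,0,0,1],[0,0,0,0,0,0,1]],
  ],
)

```text
clock: 11.35
position: [0.382, -0.3204, 0.2101]
tcp_rot: [[0.995, 0.095, -0.0], [0.095, -0.995, 0.001], [-0.0, -0.001, -1.0]]
contact_force: [-0.9, 0.9, -0.6]
width: 0.0008
```

```bash
python3 go.py
python3 - <<'E'
from h import *
from station import robot
ims=[]
for n,(u0,u1,v0,v1) in(("top",(205,312,183,238)),("scene",(200,308,153,242))):
    c=robot.read_camera(n);o=pickle.load(open(n+".pkl","rb"))
    cv2.imwrite(f"pics/{n}1.png",c["frame"][:,:,::-1])
    P=pts(c);m=np.zeros(P.shape[:2],bool);m[v0:v1,u0:u1]=1;z=P[...,2]
    cap=(m&(z>.058)&(z<.085)).astype(np.uint8)
    k,l,st,ce=cv2.connectedComponentsWithStats(cap)
    for i in range(1,k):
        if st[i,4]>25: print(n,"cap",ce[i].round(1),st[i,4],np.median(P[l==i],0).round(4))
    print(n,"depth changed px", [ (x[:4].tolist(),int(x[4])) for x in cv2.connectedComponentsWithStats((abs(c["z_map"]-o["z_map"])>.012).astype(np.uint8))[2][1:] if x[4]>20])
E
```

```text
t 11.35 p [ 0.382  -0.3204  0.2101] F [-0.93  0.86 -0.59] w 0.0008 yaw 5.45 zax [-4.0e-04  1.2e-03 -1.0e+00] q [-52.8   9.9  95.5   0.   74.7 -58.3]
top cap [285.4 206.4] 103 [ 0.5012 -0.0081  0.069 ]
top cap [266.7 207.7] 105 [0.4956 0.0356 0.0688]
top cap [229.5 210.1] 104 [0.4881 0.1252 0.0691]
top cap [248.4 208.9] 105 [0.4917 0.0808 0.0694]
top depth changed px [([174, 202, 338, 182], 20125)]
scene cap [229.8 172.7] 122 [ 0.5041 -0.0052  0.0688]
scene cap [245.3 182.4] 128 [0.4996 0.04   0.0686]
scene cap [261.1 192.4] 134 [0.4961 0.0839 0.0684]
scene cap [277.5 202.8] 133 [0.4918 0.1285 0.0688]
scene depth changed px [([114, 0, 69, 41], 1390), ([297, 0, 134, 108], 10499), ([57, 20, 7, 12], 26)]
```

View pics/top1.png

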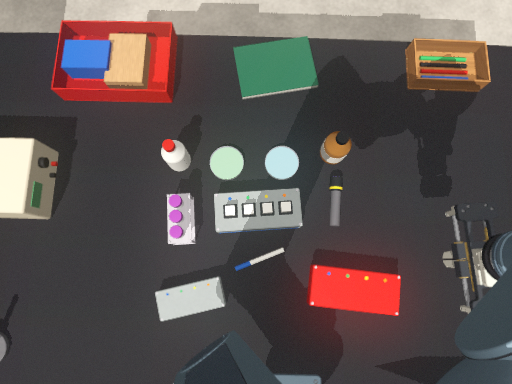

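View pics/scene1.png

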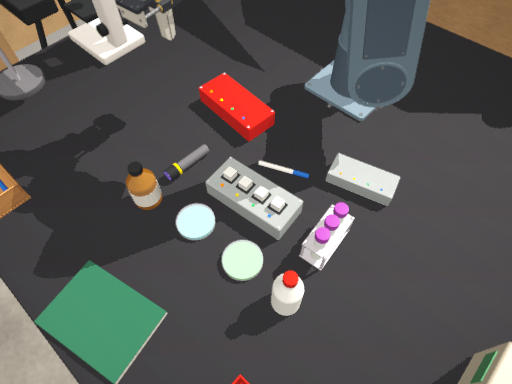

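Both pictures show all four caps level. The key at top pixel (285,206) rose from 66 to 69 mm, and everything else is where it was. The arm is clear, so I'm handing in.

```bash
python3 -c "
from station import robot
print(robot.finish_job())"
```

```text
the job is handed in; nothing more can be done
None
```

The latched key was the one at the box's −y end, by the orange dot. It's now released and level with the others, and the job is handed in (clock about 11.5 s).

- **Finding it:** I tapped that key and met it at 66.5 mm with about 2 N. The key next to it was met at 70.3 mm and gave about 0.6 mm at 3.8 N. That is slightly over the 2 to 3 N tap, but far below half-way. I didn't tap the other two; the first depth pictures already showed them up.
- **Pressing it:** I pressed it about 5.5 mm down at about 7 N, then let go straight up.
- **Last checks:** In both cameras all four caps read level within 1 mm (68.8 to 69.4 mm from the top, 68.4 to 68.8 mm from the scene). The pressed key had read about 66 mm before. The scene depth map shows changes only at its top edge, where the arm is, plus one small distant patch of 26 pixels that I didn't look into. In the top view the arm's own motion hid part of the comparison, but by eye the loose items are where they were. The arm stopped clear, touching nothing, and no check failed.

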